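# Clamp a bottle with a fold-out crank

## Task

Secure the amber bottle in the bench clamp: swing the clamp's folded crank handle up, crank the handwheel clockwise until the sliding jaw holds the bottle firmly against the end stop (feel for it, and do not crush the bottle), then fold the handle down flat again without slackening the clamp. Do not touch the bottle or the jaw, and leave the things standing and lying beside it where they are.

Things in the scene. Friction and masses are not known exactly. Their poses are not given: they have to be found in the camera images.
- wheel_centre (a point): Centre of the top face of the clamp's black handwheel, on the wheel's upright axis, 96 mm above the bench. The wheel is a flat disc 116 mm across and 10 mm thick on top of a grey 84 mm square gear housing fixed to the bench.
- handle_pivot (a point): Pivot of the folding crank handle, between two steel lugs near the rim of the handwheel: 48 mm from the wheel's axis, 113 mm above the bench (17 mm above the wheel's top face). It goes round with the wheel. The lugs reach 7 mm from the pivot along the radius, 13 mm to either side and 5 mm above it.
- knob (a point): Centre of the grey ball knob, 22 mm across, at the end of the folding handle, 50 mm from the pivot on a steel stem 9 mm thick. The ball spins freely about the stem's axis. Folded, the handle lies level, pointing from the pivot to the wheel's axis: the ball sits over the middle of the wheel, 113 mm above the bench, 6 mm clear of the wheel. Swung out it stands upright 50 mm over the pivot, 163 mm above the bench.
- handle (a joint): Fold angle of the handle about its level, tangential pivot: 0 folded flat over the wheel, 1.57 upright (end of travel). Friction (0.05 N m) holds it at any angle.
- wheel (a joint): Angle of the handwheel, growing clockwise seen from above; each radian moves the jaw 10 mm towards the end stop. Starts at 0 to 1.5; clamping takes 0.6 to 1.15 turns more, how much must be felt. A friction brake holds it where it is left: turning it takes 4 N along the circle at the handle, climbing 15 N per rad once the bottle is tight. 6 N: barely held; 8 to 12 N: well clamped; 16 N: crushed.
- jaw: Sliding jaw, an aluminium plate 92 mm wide, top 69 mm above the bench, black rubber face on stiff springs (1 mm per 10 N); origin at bench height under the middle of its face; x axis = closing direction, level, away from the wheel. A like plate beyond it, the end stop, does not move; its face stands anywhere from 170 to 182 mm from the wheel's axis (its place is not reported).
- bottle: Amber bottle with black cap, 48 mm across, 78 mm tall, 80 g, standing loose on the clamp's 12 mm thick bed between jaw and end stop; origin at the centre of its underside, z up. It slides along the bed ahead of the jaw. Pausing with the handle held, the push back along the circle is 0 to 3 N while the jaw is loose, 5 to 8 N when the bottle is well clamped, 12 N when crushed.
- small_bottle: Bystander, to be left alone: small white bottle with green cap, 25 mm wide, 45 mm tall, standing beside the clamp; origin at its foot.
- screwdriver: Bystander, to be left alone: screwdriver with red handle, 167 mm long, lying beside the clamp; origin at its foot.
Not all that is in view belongs to the job. What is shaped like the bottle but green is not meant.

How it is judged (in metres and radians):
On the way, in this order (a step that is already met when the one before it is completed fails the run):
1. the crank handle is swung out upright (fold angle above 1.4 rad) (value of joint handle above 1.4 rad), for 0.2 s.
2. with the handle still out, the jaw presses the bottle against the end stop with more than 8 N (contact force between jaw and bottle above 8 N and value of joint handle above 1.2 rad), for 0.2 s.
At the end, for the whole second after the job is handed in: The jaw still presses the bottle against the end stop with more than 8 N, the bottle stands upright (within 0.1 rad) and at rest, the wheel is at rest, and the handle is folded flat again (fold angle below 0.15 rad) (contact force between jaw and bottle above 8 N and value of joint handle below 0.15 rad and angle between bottle's own z axis and vertical below 0.1 rad and linear speed of bottle below 0.02 m/s and velocity of joint wheel between -0.05 and 0.05 rad/s); the robot touches nothing.
It fails at once if the bottle is crushed: the jaw presses it with more than 60 N (contact force between jaw and bottle above 60 N).
It fails at once if the robot pushes the bottle or the jaw itself (contact force between any of the arm, the fingers and bottle above 1 N or contact force between any of the arm, the fingers and jaw above 1 N).
It fails at once if a bystander is displaced by more than 30 mm (distance of any of small_bottle, screwdriver from where it was at the start of the episode above 0.03 m).
It also fails if it takes over 72 s, if anything falls off the work surface, if the arm or the gripper's body presses on something with over 40 N, if the wrist force passes 120 N, or if a joint passes its speed limit or range.

## Robot

A 6-joint arm with a two-finger parallel gripper is mounted at the origin on the work surface; the furniture and walls round the work are solid. World frame = base frame: x ahead of the robot, y to its left, z up, the work surface at z = 0. Lengths are in mm, angles in degrees, forces in N, time in s.
With the tool pointing down it reaches from about 300 to 1000 mm from the base axis. Payload 5.1 kg.
Tool frame: the origin (TCP) lies midway between the tips of the shut fingers; the grasp point (between the pads) lies ctrl.pinch_z behind it (ctrl.pinch_z is the distance from the TCP to the grasp point, in mm); z points along the fingers, y is the line along which they close (so a half turn about z gives the same grasp; the last joint's range is limited). The gripper opens to 95 mm and grips with 3 to 60 N. Pads are 20 mm wide; open, the fingers measure 119 mm over their backs; the gripper's body (75 mm by 180 mm) begins 59 mm behind the grasp point.
Start: joints at [37.151, 7.093, 94.555, -0, 78.352, -4.733], TCP at [483.94, 433.921, 214.656] pointing down, gripper open.
Joint ranges: [-149.61, 149.61], [-58.7, 133.49], [1.44, 155.28], [-77.14, 257.14], [18.33, 153.61], [-166.67, 166.67]. Speed limits (degrees/s): [147.25, 147.25, 180, 180, 180, 180].

## Interface

Orientations are given as a 3x3 rotation matrix whose columns are the frame's x, y, z axes.
In Python, from station import get_obs, camera, camera_info, ctrl, nets gives the robot as it stands. The module is installed in compiled form; this text tells all that it offers.
- The arm moves only by the tool jog_arm, never from a script. Its argument "rows" is one flat list of numbers, 5 for each row, row after row: the shift along the tool's x, y, z in cm, then the turn about the tool's z in degrees, then the opening, from -1 (shut) to 1 (fully open). A call has 1 to 20 rows; each row shifts and turns the commanded pose from where the row before left it, along the tool's axes as they then stand; what a row does not reach is not made up. A row lasts 1/12 s, in which the tool goes at most 41.7 mm and 7.16 degrees, less where a joint would pass 70% of its speed; a pose out of reach is approached as far as the arm can. A call is refused whole if a number of a shift passes 4.17 or a number of a turn 7.16, either way. A call with a gripper value outside its range is refused whole. The fingers move at their own pace and stop on an object; "grip_force" is the grip in N (left out, the last holds). Time passes only in rows, so rows that do not move let the fingers close. It gives the time, the measured TCP pose, the force, the opening and the grip force at its end, in the units of the state.
- get_obs(): the state, without advancing time (a new reading comes with each control period).
- camera(name): name is "scene" or "top" or "wrist"; returns (picture, depth): 480x640x3 uint8, blue, green, red; 480x640 float32, mm along the optical axis (not along the pixel's ray), 0 where there is no reading.
- camera_info(name): a dict with "camera_matrix" (3x3 intrinsics, pixels), "position" and "attitude" of the camera in the world; the wrist camera has in their place "mount" (4x4, takes a point from camera to tool coordinates, whose origin is the TCP and whose axes are the flange's). Camera axes: x right, y down, z forward; pixel columns grow to the right and rows downward; lengths in mm; the calibration is good to about 2 mm. A picture is of the moment at which its call begins: read the wrist's pose just before it. camera_info takes no time and is no camera call.
- ctrl.job_done(): hands the job in; it is judged then, once.
Trained networks look in the newest picture that a camera, given by its name, has taken for a name from the list of things; names that differ only in an ending like _2 or _b are one class to them, and where a whole thing is asked for, a point or a joint stands for the part that bears it (a point fixed in the world has none). Each returns a list of dicts, best first, with "score" (0 to 1); they miss things now and then, are a little off and sometimes report something else, mostly with a low value. They report only what shows in the picture. A call takes as long as a camera call. They do not tell look-alikes from the thing itself.
- nets.find_in(camera, query): "box" ([left, top, width, height] in pixels, round what is visible of it).
- nets.regions_of(camera, query): "mask" (480x640 bool, what is visible of it) and "box" ([left, top, width, height] in pixels, round what is visible of it).
- nets.spot_point(camera, query): "point" ([row, column] in pixels: a listed point, or the origin of a listed thing).
The state is a dict: "time_s": time; "qpos": joint angles; "qvel": joint speeds; "joint_torque": joint torques, N m; "position": TCP position; "eef_rot": TCP orientation; "force": force on the tool from outside, world axes, zero at the start; "ft_torque": the same for the moment, N m; "width": finger opening in mm; "gripper_force": force on a finger pad.
Only numpy, scipy, OpenCV 4.12 (cv2) and the standard library are available. Lean on these libraries where they do the work, as an engineer would, in place of code of your own. Each camera call takes 0.05 s, during which the arm holds its last target. There are 200 camera calls.

## Working session

There is one attempt and no reset: what is moved stays moved. The work goes in short steps, Python scripts to look and compute and a tool call to move; the robot and the scene stay as the last step left them, time stands still between calls to the robot, and variables do not carry over. Pictures are saved under pics/ and viewed, at most 11 in all, crops included, and the job is handed in when it is done.

Besides the shell and the picture viewer there is one more tool, called after "Request:" by a JSON object that holds its "fn" and its "kwargs". jog_arm: Moves the arm, as the interface text tells. Its arguments: {"type":"object","properties":{"rows":{"type":"array","items":{"type":"number"}},"grip_force":{"type":"number"}},"required":["rows"]}

```bash
mkdir -p pics; cat > h.py <<'E'
import numpy as np, cv2
from station import *
def cam2w(name,uv,z=None,depth=None):
    i=camera_info(name);K=np.array(i["camera_matrix"])
    r=np.linalg.inv(K)@np.array([uv[0],uv[1],1.])
    if name=="wrist":
        o=get_obs();M=np.array(i["mount"]);R=np.array(o["eef_rot"])@M[:3,:3];p=np.array(o["position"])+np.array(o["eef_rot"])@M[:3,3]
    else:
        R=np.array(i["attitude"]);p=np.array(i["position"])
    d=R@r
    return p+d*(depth if depth is not None else (z-p[2])/d[2])
E
python3 - <<'E'
from h import *
o=get_obs();print(o["position"],o["eef_rot"],o["time_s"],ctrl.pinch_z)
for n in ["top","scene"]:
    im,d=camera(n);cv2.imwrite(f"pics/{n}0.png",im)
    i=camera_info(n);print(n,i)
    for q,z in [("wheel_centre",96),("handle_pivot",113),("knob",113),("jaw",0),("bottle",12),("small_bottle",0),("screwdriver",0)]:
        for r in nets.spot_point(n,q)[:3]:
            p=r["point"];print(n,q,round(r["score"],2),np.round(p,1),np.round(cam2w(n,(p[1],p[0]),z=z),1))
E
```

```text
[483.45194527 433.53679236 213.37597909] [[-6.67592579e-01  7.44524975e-01 -1.64628303e-03]
 [ 7.44526778e-01  6.67591397e-01 -1.26626012e-03]
 [ 1.56282107e-04 -2.07104766e-03 -9.99997843e-01]] 0.0 18.8
top {'camera_matrix': array([[434.4036945 ,   0.        , 317.48856546],
       [  0.        , 434.4036945 , 245.53646242],
       [  0.        ,   0.        ,   1.        ]]), 'position': array([ 383.43939858, -146.13150081,  938.54553365]), 'attitude': array([[-0.01523038, -0.98650938,  0.16299471],
       [-0.99860399,  0.02325325,  0.04742746],
       [-0.05057779, -0.16204483, -0.98548636]])}
top wheel_centre 0.87 [259.1 297.6] [496.7 -66.1  96. ]
top wheel_centre 0.33 [240.  356.5] [ 532.  -182.4   96. ]
top handle_pivot 0.96 [278.  313.5] [457.5 -97.8 113. ]
top knob 0.68 [256.3 291.8] [500.1 -56.5 113. ]
top jaw 0.82 [253.7 334.6] [ 519.7 -138.1    0. ]
top bottle 0.96 [212.3 240.5] [615.2  67.8  12. ]
top bottle 0.9 [239.9 359. ] [ 546.9 -191.4   12. ]
top bottle 0.74 [284.2 237.4] [456.4  72.4  12. ]
top small_bottle 0.64 [242. 355.] [ 544.6 -183.2    0. ]
top small_bottle 
[... 345 characters left out ...]
'attitude': array([[ 0.45733565, -0.58087378,  0.67337193],
       [-0.88918778, -0.28697755,  0.35635512],
       [-0.01375472, -0.761728  , -0.64775093]])}
scene wheel_centre 0.56 [248.5 298.3] [495.8 -66.9  96. ]
scene handle_pivot 0.73 [256.2 302.4] [464.4 -94.2 113. ]
scene knob 0.7 [238.  295.4] [503.4 -57.2 113. ]
scene jaw 0.66 [286.6 336.5] [ 520.6 -137.     0. ]
scene jaw 0.45 [247.1 297.2] [590.8  -4.9   0. ]
scene bottle 0.86 [275.1 227.6] [439.5  73.6  12. ]
scene bottle 0.81 [352.2 341.3] [ 373.1 -217.7   12. ]
scene bottle 0.79 [230.1 274.4] [607.4  64.3  12. ]
scene small_bottle 0.67 [323.1 347.9] [ 445.5 -197.2    0. ]
scene screwdriver 0.69 [252.  340.3] [618.9 -98.7   0. ]
```

```bash
python3 - <<'E'
from h import *
a=cv2.imread("pics/top0.png");b=cv2.imread("pics/scene0.png")
a=cv2.resize(a[170:320,190:390],(800,600),interpolation=3);cv2.imwrite("pics/topc.png",a)
E
```

```text
(no output)
```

View pics/topc.png

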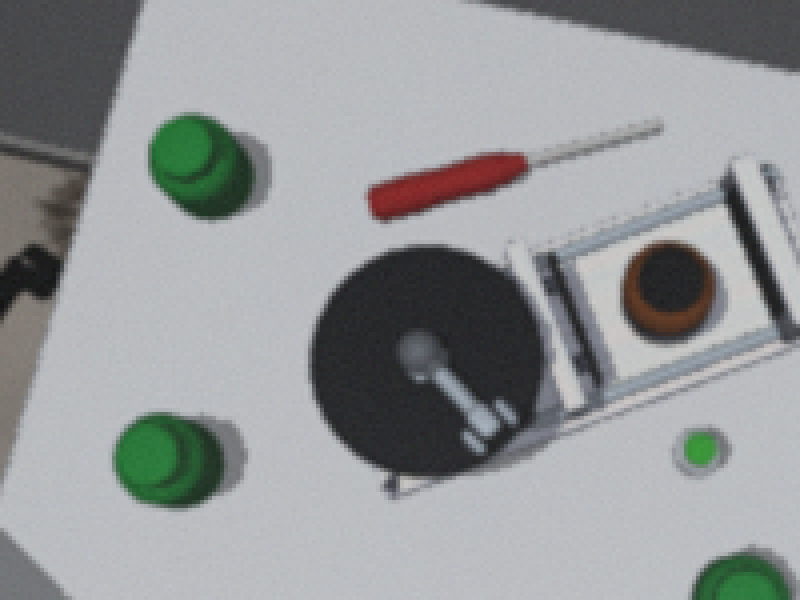

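View pics/scene0.png

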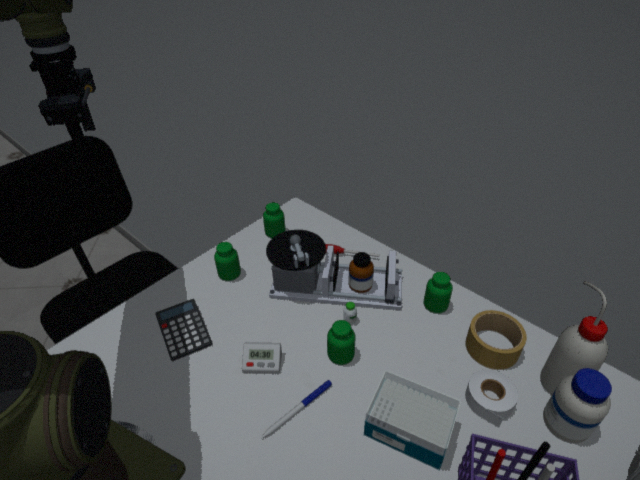

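The top crop shows the amber bottle at top-image pixel (357,242), between the jaw (335,254) and the end stop (380,230). The wheel centre is at (297,260), the knob at (294,258), and the handle points to its pivot at (312,275).

Bottle-shaped look-alikes are all green: (240,212), (233,285) and (375,316), with a fourth in the scene view at (437,291). The small white bottle with the green cap is at (365,282). I choose the amber one in the clamp.

I'm moving over the wheel and turning so the fingers close along the tangent.

Request:
{"fn": "jog_arm", "kwargs": {"rows": [-2.5,-2.17,0,0,0.3,-2.5,-2.17,0,0,0.3,-2.5,-2.17,0,0,0.3,-2.5,-2.17,0,0,0.3,-2.5,-2.17,0,0,0.3,-2.5,-2.17,0,0,0.3,-2.5,-2.17,0,0,0.3,-2.5,-2.17,0,0,0.3,-2.5,-2.17,0,0,0.3,-2.5,-2.17,0,0,0.3,-2.5,-2.17,0,0,0.3,-2.5,-2.17,0,0,0.3,-2.5,-2.17,0,0,0.3,-2.5,-2.17,0,0,0.3,-2.5,-2.17,0,0,0.3]}}

```text
time_s: 2.05
position: [491.7, -64.2, 215.0]
eef_rot: [[-0.668, 0.745, 0.001], [0.745, 0.668, -0.0], [-0.001, 0.001, -1.0]]
force: [1.2, 0.2, 0.1]
width: 61.7
gripper_force: 0.0
```

Request:
{"fn": "jog_arm", "kwargs": {"rows": [0,0,0,7.1,0.1,0,0,0,7.1,0.1,0,0,0,7.1,0.1,0,0,0,7.1,0.1,0,0,0,7.1,0.1,0,0,0,7.1,0.1,0,0,0,7.1,0.1,0,0,0,7.1,0.1,0,0,0,7.1,0.1,0,0,0,7.1,0.1,0,0,0,7.1,0.1,0,0,0,7.1,0.1,0,0,0,7.1,0.1,0,0,0,0,0.1,0,0,0,0,0.1]}}

```text
time_s: 3.3
position: [491.9, -62.6, 214.8]
eef_rot: [[0.769, 0.64, 0.0], [0.64, -0.769, -0.0], [0.0, 0.0, -1.0]]
force: [0.0, 0.2, -0.6]
width: 51.9
gripper_force: 0.0
```

```bash
python3 - <<'E'
from h import *
o=get_obs();print(o["position"],o["eef_rot"],o["time_s"],o["qpos"],o["width"],o["force"])
n="wrist";print(camera_info(n))
im,d=camera(n);cv2.imwrite(f"pics/w0.png",im)
for q,z in [("wheel_centre",96),("handle_pivot",113),("knob",113),("jaw",0),("bottle",12)]:
    for r in nets.spot_point(n,q)[:2]:
        p=r["point"];print(n,q,round(r["score"],2),np.round(p,1),np.round(cam2w(n,(p[1],p[0]),z=z),1))
E
```

```text
[491.94257903 -62.59849773 214.75481391] [[ 7.68708200e-01  6.39599623e-01  1.57383818e-04]
 [ 6.39599637e-01 -7.68708203e-01 -5.50427016e-05]
 [ 8.57769410e-05  1.42974409e-04 -9.99999986e-01]] 3.3 [-1.34560961e+01 -1.29205188e+01  1.13787292e+02 -9.86503576e-04
  7.91237230e+01  3.67821183e+01] 51.910274316710286 [ 0.04511879  0.17380151 -0.55894088]
{'camera_matrix': array([[401.79163003,   0.        , 317.39477644],
       [  0.        , 401.79163003, 234.61462508],
       [  0.        ,   0.        ,   1.        ]]), 'mount': array([[-2.24480103e-04, -9.67743918e-01, -2.51935823e-01,
         7.02342969e+01],
       [ 9.99999734e-01, -3.92202631e-04,  6.15520512e-04,
        -2.93297108e-02],
       [-6.94476125e-04, -2.51935618e-01,  9.67743748e-01,
        -1.70738717e+02],
       [ 0.00000000e+00,  0.00000000e+00,  0.00000000e+00,
         1.00000000e+00]])}
wrist wheel_centre 0.84 [222.3 322.1] [497.6 -62.6  96. ]
wrist handle_pivot 0.97 [292.4 325.3] [461.7 -95.3 113. ]
wrist knob 0.67 [226.3 321.1] [497.8 -61.3 113. ]
wrist knob 0.18 [222.2 321.5] [500.2 -59.6 113. ]
wrist jaw 0.98 [228.  396.3] [ 523.8 -137.6    0. ]
wrist bottle 0.79 [378.2 357.9] [ 377.7 -213.2   12. ]
wrist bottle 0.73 [138.9 173.4] [457.2  77.4  12. ]
```

View pics/w0.png

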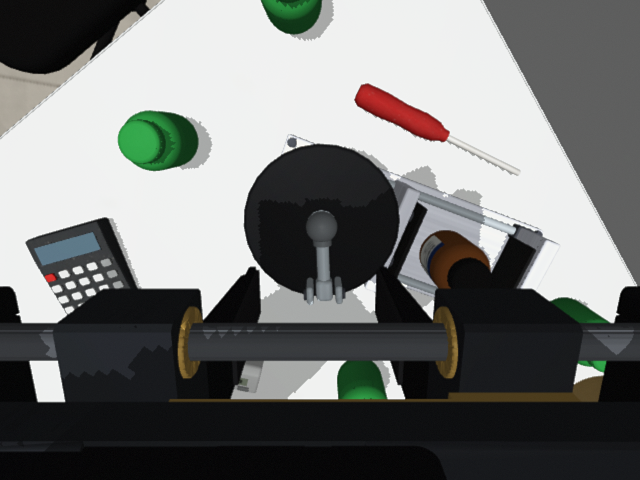

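The wrist view shows the wheel centred at about (321,220), the knob at (321,227) and the pivot lugs at (325,292). The amber bottle is at (455,265) in the clamp. I'm going down over the knob and gripping it lightly.

Request:
{"fn": "jog_arm", "kwargs": {"rows": [0.5,0.34,2,-2,0.1,0,0,2,0,0.1,0,0,2,0,0.1,0,0,2,0,0.1,0,0,1.5,0,0.1,0,0,1,0,0.1,0,0,0.8,0,0.1,0,0,0,0,0.1,0,0,0,0,0.1]}}

```text
time_s: 4.35
position: [498.2, -62.1, 101.9]
eef_rot: [[0.748, 0.664, 0.0], [0.664, -0.748, -0.0], [0.0, 0.0, -1.0]]
force: [0.3, -0.6, -0.0]
width: 52.3
gripper_force: 0.0
```

Request:
{"fn": "jog_arm", "kwargs": {"rows": [0,0,0,0,-0.3,0,0,0,0,-0.5,0,0,0,0,-0.7,0,0,0,0,-0.7,0,0,0,0,-0.7,0,0,0,0,-0.7,0,0,0,0,-0.7], "grip_force": 10}}

```text
time_s: 4.93
position: [497.8, -61.6, 101.8]
eef_rot: [[0.748, 0.664, -0.0], [0.664, -0.748, 0.001], [0.0, -0.001, -1.0]]
force: [-1.4, 2.4, 1.8]
width: 21.4
gripper_force: 10.0
```

```bash
python3 - <<'E'
from h import *
o=get_obs();print(o["position"],o["eef_rot"],o["time_s"],o["width"],o["force"],o["ft_torque"],o["gripper_force"])
n="wrist"
im,d=camera(n);cv2.imwrite(f"pics/w1.png",im)
E
```

```text
[497.83766794 -61.55666944 101.84026137] [[ 7.48027055e-01  6.63668107e-01 -4.11437007e-04]
 [ 6.63668138e-01 -7.48026468e-01  1.00267030e-03]
 [ 3.57674530e-04 -1.02308215e-03 -9.99999413e-01]] 4.9333 21.392217697715623 [-1.41872811  2.43130808  1.8155734 ] [0.40207613 0.3362335  0.02020102] 10.000056624412537
```

View pics/w1.png

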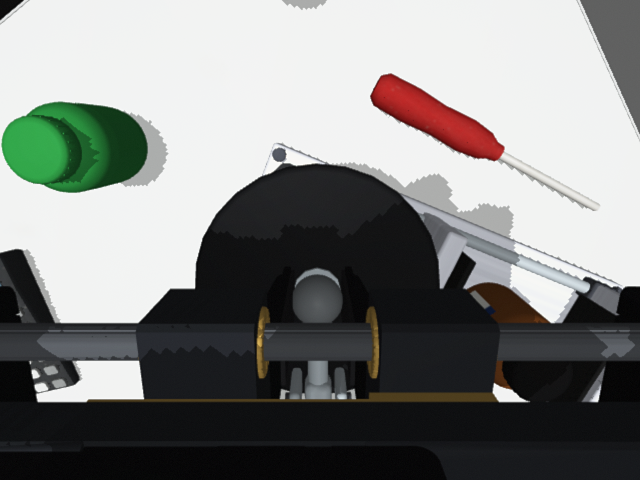

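The pads hold the knob, at a width of 21.4 mm, with the knob at about (318,298) and the stem running back to the lugs at (318,385). I'm swinging it up along the 50 mm arc.

Request:
{"fn": "jog_arm", "kwargs": {"rows": [-0.08,0,-0.87,0,-0.7,-0.22,0,-0.84,0,-0.7,-0.37,0,-0.79,0,-0.7,-0.5,0,-0.71,0,-0.7,-0.62,0,-0.62,0,-0.7,-0.71,0,-0.5,0,-0.7,-0.79,0,-0.37,0,-0.7,-0.84,0,-0.22,0,-0.7,-0.87,0,-0.08,0,-0.7,0,0,0,0,-0.7,0,0,0,0,-0.7,0,0,0,0,-0.7], "grip_force": 18}}

```text
time_s: 5.98
position: [460.6, -95.6, 152.7]
eef_rot: [[0.748, 0.663, 0.0], [0.663, -0.748, -0.001], [-0.0, 0.001, -1.0]]
force: [-2.2, 4.5, 5.5]
width: 20.7
gripper_force: 18.0
```

```bash
python3 - <<'E'
from h import *
o=get_obs();print(o["position"],o["time_s"],o["width"],o["force"],o["ft_torque"],o["gripper_force"])
n="wrist"
im,d=camera(n);
im2,d=camera("scene");cv2.imwrite(f"pics/u.png",np.hstack([cv2.resize(im,(400,300)),cv2.resize(im2[200:330,230:403],(400,300))]))
for c in ["scene","top"]:
  if c=="top":camera(c)
  for q,z in [("wheel_centre",96),("handle_pivot",113),("knob",163)]:
    for r in nets.spot_point(c,q)[:1]:
        p=r["point"];print(c,q,round(r["score"],2),np.round(p,1),np.round(cam2w(c,(p[1],p[0]),z=z),1))
E
```

```text
[460.61103863 -95.59194409 152.70883802] 5.9833 20.74859862795912 [-2.22275973  4.47638451  5.5074834 ] [0.61989781 0.7131001  0.0208542 ] 18.00072491168976
scene wheel_centre 0.7 [246.7 297.5] [499.7 -62.9  96. ]
scene handle_pivot 0.73 [256.9 303.4] [463.6 -96.8 113. ]
scene knob 0.64 [245.8 295.9] [435.9 -99.8 163. ]
```

View pics/u.png

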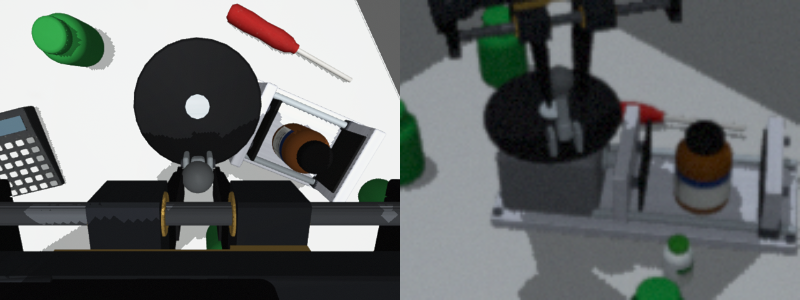

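The handle stands upright and both pads are on the knob. The wheel's bright hub shows at about (315,170) in the full wrist frame. Next I locate the hub and compute the circle steps.

```bash
cat >> h.py <<'E'
def plan(C,n,step,R=48.,a0=None,pos=None):
    o=get_obs();P=np.array(o["position"])[:2] if pos is None else np.array(pos);E=np.array(o["eef_rot"])
    C=np.array(C);v=P-C
    if a0 is None:a0=np.degrees(np.arctan2(v[1],v[0]))
    print("r",np.hypot(*v),"ang",np.degrees(np.arctan2(v[1],v[0])))
    out=[]
    for i in range(1,n+1):
        a=np.radians(a0-step*i);Q=C+R*np.array([np.cos(a),np.sin(a)])
        d=np.r_[Q-P,0];P=Q;t=E.T@d/10;out+=[round(t[0],2),round(t[1],2),0,0,-0.7]
    print(out)
E
python3 - <<'E'
from h import *
im,d=camera("wrist")
g=cv2.cvtColor(im,6)[150:192,290:342]
m=g>190;ys,xs=np.nonzero(m);print(m.sum(),xs.mean()+290,ys.mean()+150,d[170,315])
C=cam2w("wrist",(xs.mean()+290,ys.mean()+150),z=97);print(C)
plan(C[:2],20,10)
E
```

```text
1134 315.5299823633157 170.6710758377425 223.48546
[496.31175633 -62.6399027   97.        ]
r 48.23724590910076 ang -137.33021754363594
[np.float64(0.08), np.float64(-0.84), 0, 0, -0.7, np.float64(0.2), np.float64(-0.81), 0, 0, -0.7, np.float64(0.34), np.float64(-0.76), 0, 0, -0.7, np.float64(0.47), np.float64(-0.69), 0, 0, -0.7, np.float64(0.58), np.float64(-0.6), 0, 0, -0.7, np.float64(0.68), np.float64(-0.49), 0, 0, -0.7, np.float64(0.75), np.float64(-0.37), 0, 0, -0.7, np.float64(0.8), np.float64(-0.23), 0, 0, -0.7, np.float64(0.83), np.float64(-0.09), 0, 0, -0.7, np.float64(0.83), np.float64(0.06), 0, 0, -0.7, np.float64(0.81), np.float64(0.2), 0, 0, -0.7, np.float64(0.76), np.float64(0.34), 0, 0, -0.7, np.float64(0.69), np.float64(0.47), 0, 0, -0.7, np.float64(0.6), np.float64(0.58), 0, 0, -0.7, np.float64(0.49), np.float64(0.68), 0, 0, -0.7, np.float64(0.37), np.float64(0.75), 0, 0, -0.7, np.float64(0.23), np.float64(0.8), 0, 0, -0.7, np.float64(0.09), np.float64(0.83), 0, 0, -0.7, np.float64(-0.06), np.float64(0.83), 0, 0, -0.7, np.float64(-0.2), np.float64(0.81), 0, 0, -0.7]
```

Request:
{"fn": "jog_arm", "kwargs": {"rows": [0.08,-0.84,-0.05,0,-0.7,0.2,-0.81,0,0,-0.7,0.34,-0.76,0,0,-0.7,0.47,-0.69,0,0,-0.7,0.58,-0.6,0,0,-0.7,0.68,-0.49,0,0,-0.7,0.75,-0.37,0,0,-0.7,0.8,-0.23,0,0,-0.7,0.83,-0.09,0,0,-0.7,0,0,0,0,-0.7,0,0,0,0,-0.7], "grip_force": 30}}

```text
time_s: 7.4
position: [464.7, -27.4, 152.8]
eef_rot: [[0.748, 0.664, 0.003], [0.664, -0.748, -0.001], [0.002, 0.002, -1.0]]
force: [3.5, 1.6, 1.2]
width: 19.9
gripper_force: 30.0
```

```bash
cat >> h.py <<'E'
C0=np.array([496.3,-62.6])
def feel():
    o=get_obs();P=np.array(o["position"]);v=P[:2]-C0;r=np.hypot(*v);u=v/r;t=np.array([u[1],-u[0]]);F=np.array(o["force"])
    print("t %.2f r %.2f ang %.1f z %.1f w %.1f F rad %.1f tang(cw+) %.1f z %.1f"%(o["time_s"],r,np.degrees(np.arctan2(v[1],v[0])),P[2],o["width"],F[:2]@u,F[:2]@t,F[2]))
E
python3 -c "
from h import *
feel()"
```

```text
t 7.40 r 47.31 ang 132.0 z 152.8 w 19.9 F rad -1.2 tang(cw+) 3.7 z 1.2
```

Request:
{"fn": "jog_arm", "kwargs": {"rows": [0.83,0.06,0,0,-0.7,0.81,0.2,0,0,-0.7,0.76,0.34,0,0,-0.7,0.69,0.47,0,0,-0.7,0.6,0.58,0,0,-0.7,0.49,0.68,0,0,-0.7,0.37,0.75,0,0,-0.7,0.23,0.8,0,0,-0.7,0.09,0.83,0,0,-0.7,0,0,0,0,-0.7,0,0,0,0,-0.7]}}

```text
time_s: 8.32
position: [528.8, -34.5, 152.6]
eef_rot: [[0.748, 0.663, -0.008], [0.663, -0.748, -0.009], [-0.012, 0.001, -1.0]]
force: [-12.0, -13.2, 8.9]
width: 20.3
gripper_force: 30.0
```

```bash
python3 -c "
from h import *
feel()
im,d=camera('wrist');im2,d=camera('scene');cv2.imwrite('pics/v.png',np.hstack([cv2.resize(im,(400,300)),cv2.resize(im2[200:330,230:403],(400,300))]))
c=np.array([496.3,-62.6]);a=np.radians(-137.3-180)
plan(c,18,10,a0=-137.3-180,pos=c+48*np.array([np.cos(a),np.sin(a)]))"
```

```text
t 8.32 r 42.90 ang 40.9 z 152.6 w 20.3 F rad -17.8 tang(cw+) 2.2 z 8.9
r 48.00000000000002 ang 42.699999999999974
[np.float64(-0.06), np.float64(0.83), 0, 0, -0.7, np.float64(-0.2), np.float64(0.81), 0, 0, -0.7, np.float64(-0.34), np.float64(0.77), 0, 0, -0.7, np.float64(-0.47), np.float64(0.69), 0, 0, -0.7, np.float64(-0.58), np.float64(0.6), 0, 0, -0.7, np.float64(-0.68), np.float64(0.49), 0, 0, -0.7, np.float64(-0.75), np.float64(0.37), 0, 0, -0.7, np.float64(-0.8), np.float64(0.23), 0, 0, -0.7, np.float64(-0.83), np.float64(0.09), 0, 0, -0.7, np.float64(-0.83), np.float64(-0.06), 0, 0, -0.7, np.float64(-0.81), np.float64(-0.2), 0, 0, -0.7, np.float64(-0.77), np.float64(-0.34), 0, 0, -0.7, np.float64(-0.69), np.float64(-0.47), 0, 0, -0.7, np.float64(-0.6), np.float64(-0.58), 0, 0, -0.7, np.float64(-0.49), np.float64(-0.68), 0, 0, -0.7, np.float64(-0.37), np.float64(-0.75), 0, 0, -0.7, np.float64(-0.23), np.float64(-0.8), 0, 0, -0.7, np.float64(-0.09), np.float64(-0.83), 0, 0, -0.7]
```

View pics/v.png

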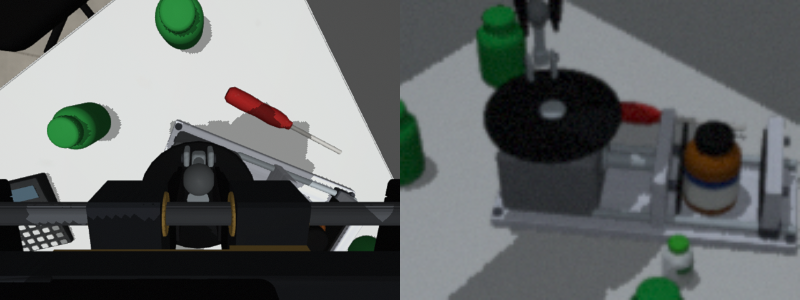

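The jaw is now close to the bottle (right half, about (680,150)), and there is still a gap to the end stop. The 18 N radial pull means my circle centre is off by about 2.5 mm. I'll relieve that and re-plan about the corrected centre.

Request:
{"fn": "jog_arm", "kwargs": {"rows": [-0.15,0,-0.05,0,-0.7,-0.2,0,0,0,-0.7,0,0,0,0,-0.7,0,0,0,0,-0.7]}}

```text
time_s: 8.75
position: [527.8, -35.2, 152.7]
eef_rot: [[0.748, 0.663, -0.002], [0.663, -0.748, -0.005], [-0.005, 0.003, -1.0]]
force: [-3.3, -8.5, 3.8]
width: 20.5
gripper_force: 30.0
```

```bash
sed -i 's/^C0=.*/C0=np.array([495.3,-65.2])/; s/out+=\[round(t\[0\],2),round(t\[1\],2)/out+=[float(round(t[0],2)),float(round(t[1],2))/' h.py; python3 -c "
from h import *
feel();plan(C0,24,10,R=47.5,pos=(529,-32.4),a0=44.2)"
```

```text
t 8.75 r 44.23 ang 42.7 z 152.7 w 20.5 F rad -8.2 tang(cw+) 4.0 z 3.8
r 47.026907191521744 ang 44.22461573625838
[0.01, 0.83, 0, 0, -0.7, -0.18, 0.81, 0, 0, -0.7, -0.31, 0.77, 0, 0, -0.7, -0.44, 0.7, 0, 0, -0.7, -0.56, 0.61, 0, 0, -0.7, -0.66, 0.51, 0, 0, -0.7, -0.73, 0.38, 0, 0, -0.7, -0.79, 0.25, 0, 0, -0.7, -0.82, 0.11, 0, 0, -0.7, -0.83, -0.03, 0, 0, -0.7, -0.81, -0.18, 0, 0, -0.7, -0.77, -0.31, 0, 0, -0.7, -0.7, -0.44, 0, 0, -0.7, -0.61, -0.56, 0, 0, -0.7, -0.51, -0.66, 0, 0, -0.7, -0.38, -0.73, 0, 0, -0.7, -0.25, -0.79, 0, 0, -0.7, -0.11, -0.82, 0, 0, -0.7, 0.03, -0.83, 0, 0, -0.7, 0.18, -0.81, 0, 0, -0.7, 0.31, -0.77, 0, 0, -0.7, 0.44, -0.7, 0, 0, -0.7, 0.56, -0.61, 0, 0, -0.7, 0.66, -0.51, 0, 0, -0.7]
```

Request:
{"fn": "jog_arm", "kwargs": {"rows": [0.0,0.83,0,0,-0.7,-0.18,0.81,0,0,-0.7,-0.31,0.77,0,0,-0.7,-0.44,0.7,0,0,-0.7,-0.56,0.61,0,0,-0.7,0,0,0,0,-0.7,0,0,0,0,-0.7]}}

```text
time_s: 9.33
position: [539.8, -70.9, 152.6]
eef_rot: [[0.748, 0.663, -0.006], [0.663, -0.748, -0.001], [-0.005, -0.004, -1.0]]
force: [-7.7, -1.0, 7.1]
width: 20.3
gripper_force: 30.0
```

```bash
python3 -c "
from h import *
feel()"
```

```text
t 9.33 r 44.90 ang -7.3 z 152.6 w 20.3 F rad -7.5 tang(cw+) 2.0 z 7.1
```

Request:
{"fn": "jog_arm", "kwargs": {"rows": [-0.73,0.48,0,0,-0.7,-0.8,0.35,0,0,-0.7,-0.79,0.25,0,0,-0.7,0,0,0,0,-0.7,0,0,0,0,-0.7]}}

```text
time_s: 9.75
position: [531.2, -94.1, 152.7]
eef_rot: [[0.748, 0.663, -0.002], [0.663, -0.748, -0.001], [-0.002, -0.001, -1.0]]
force: [-4.2, 0.0, 3.5]
width: 20.5
gripper_force: 30.0
```

```bash
sed -i 's/^C0=.*/C0=np.array([493.8,-65.7])/' h.py; python3 -c "
from h import *
feel()"
```

```text
t 9.75 r 47.00 ang -37.2 z 152.7 w 20.5 F rad -3.4 tang(cw+) 2.5 z 3.5
```

Request:
{"fn": "jog_arm", "kwargs": {"rows": [-0.82,0.11,0,0,-0.7,-0.83,-0.03,0,0,-0.7,0,0,0,0,-0.7,0,0,0,0,-0.7]}}

```text
time_s: 10.08
position: [519.9, -105.8, 152.7]
eef_rot: [[0.748, 0.663, -0.0], [0.663, -0.748, -0.001], [-0.001, 0.001, -1.0]]
force: [-1.9, -0.5, 3.2]
width: 20.7
gripper_force: 30.0
```

```bash
python3 -c "
from h import *
feel()
im2,d=camera('scene');cv2.imwrite('pics/s3.png',cv2.resize(im2[200:330,230:430],(800,520)))"
```

```text
t 10.08 r 47.84 ang -56.9 z 152.7 w 20.7 F rad -0.6 tang(cw+) 1.8 z 3.2
```

View pics/s3.png

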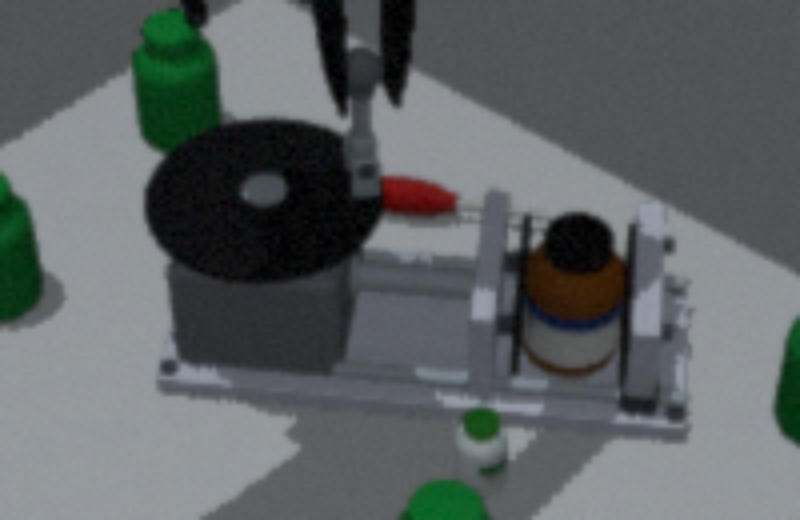

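The bottle is almost at the end stop: its right edge is at (625,300) and the stop face at (632,300). From here I step in small increments and feel for contact.

Request:
{"fn": "jog_arm", "kwargs": {"rows": [-0.42,-0.04,0,0,-0.7,-0.41,-0.06,0,0,-0.7,0,0,0,0,-0.7,0,0,0,0,-0.7]}}

```text
time_s: 10.47
position: [513.4, -110.0, 152.8]
eef_rot: [[0.748, 0.664, 0.0], [0.664, -0.748, 0.0], [0.0, 0.0, -1.0]]
force: [0.8, 3.7, 2.6]
width: 20.4
gripper_force: 30.0
```

```bash
python3 -c "
from h import *
feel()"
```

```text
t 10.47 r 48.39 ang -66.1 z 152.8 w 20.4 F rad -3.1 tang(cw+) -2.2 z 2.6
```

Request:
{"fn": "jog_arm", "kwargs": {"rows": [-0.39,-0.15,0,0,-0.7,-0.38,-0.16,0,0,-0.7,0,0,0,0,-0.7,0,0,0,0,-0.7]}}

```text
time_s: 10.8
position: [506.1, -113.0, 152.8]
eef_rot: [[0.748, 0.664, 0.002], [0.664, -0.748, -0.0], [0.001, 0.002, -1.0]]
force: [3.9, 1.0, 0.4]
width: 20.5
gripper_force: 30.0
```

```bash
python3 -c "
from h import *
feel()"
```

```text
t 10.80 r 48.87 ang -75.5 z 152.8 w 20.5 F rad -0.0 tang(cw+) -4.0 z 0.4
```

Request:
{"fn": "jog_arm", "kwargs": {"rows": [-0.37,-0.18,0,0,-0.7,-0.36,-0.22,0,0,-0.7,0,0,0,0,-0.7,0,0,0,0,-0.7]}}

```text
time_s: 11.13
position: [498.5, -114.9, 152.8]
eef_rot: [[0.748, 0.664, 0.004], [0.664, -0.748, -0.001], [0.002, 0.003, -1.0]]
force: [7.1, 1.1, -1.6]
width: 20.0
gripper_force: 30.0
```

```bash
python3 -c "
from h import *
feel()
im2,d=camera('scene');cv2.imwrite('pics/s4.png',cv2.resize(im2[200:330,230:430],(800,520)))"
```

```text
t 11.13 r 49.40 ang -84.5 z 152.8 w 20.0 F rad -0.4 tang(cw+) -7.1 z -1.6
```

View pics/s4.png

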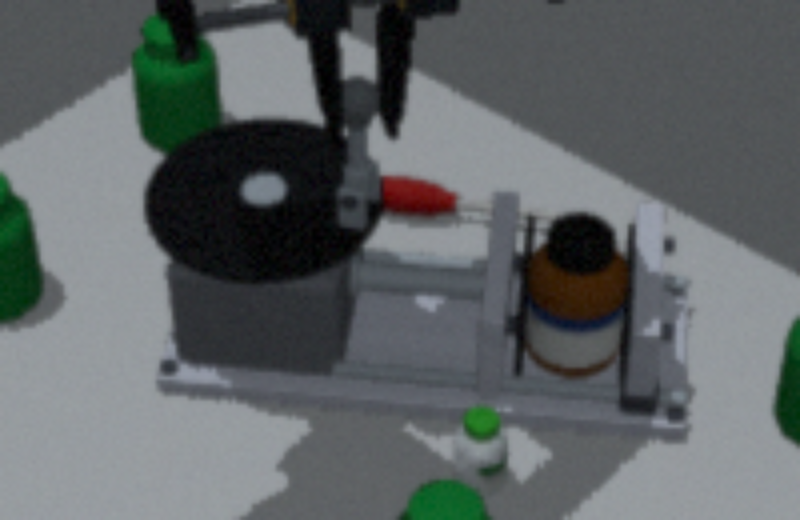

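Contact began near -62°, and the pause push-back is now 7.1 N, inside the "well clamped" range. The bottle stands against the end stop, at about (575,300) in the crop. I'll ease the tool load a little, then release and turn the fingers for folding.

Request:
{"fn": "jog_arm", "kwargs": {"rows": [0.06,0.04,0,0,-0.7,0.06,0.05,0,0,-0.7,0,0,0,0,-0.7,0,0,0,0,-0.7]}}

```text
time_s: 11.52
position: [499.0, -114.8, 152.8]
eef_rot: [[0.748, 0.664, 0.0], [0.664, -0.748, -0.001], [-0.0, 0.001, -1.0]]
force: [3.1, 0.9, 2.3]
width: 20.0
gripper_force: 30.0
```

```bash
python3 -c "
from h import *
feel()"
```

```text
t 11.52 r 49.33 ang -84.0 z 152.8 w 20.0 F rad -0.5 tang(cw+) -3.2 z 2.3
```

Request:
{"fn": "jog_arm", "kwargs": {"rows": [0,0,0,0,-0.4,0,0,0,0,-0.2,0,0,0,0,0,0,0,0,0,0.2,0,0,0,0,0.2,0,0,0,-6.8,0.2,0,0,0,-6.8,0.2,0,0,0,-6.8,0.2,0,0,0,-6.8,0.2,0,0,0,-6.8,0.2,0,0,0,-6.8,0.2,0,0,0,-6.8,0.2,0,0,0,-6.8,0.2,0,0,0,0,0.2,0,0,0,0,0.2]}}

```text
time_s: 12.77
position: [498.7, -114.6, 152.5]
eef_rot: [[-0.101, 0.995, -0.001], [0.995, 0.101, 0.0], [0.0, -0.001, -1.0]]
force: [-0.4, -0.5, 0.3]
width: 57.2
gripper_force: 0.0
```

```bash
python3 -c "
from h import *
feel();print(get_obs()['eef_rot'],get_obs()['position'])
im,d=camera('wrist');cv2.imwrite('pics/w5.png',im)
for q,z in [('knob',163),('handle_pivot',113),('wheel_centre',96)]:
    for r in nets.spot_point('wrist',q)[:2]:
        p=r['point'];print(q,round(r['score'],2),np.round(p,1),np.round(cam2w('wrist',(p[1],p[0]),z=z),1))
"
```

```text
t 12.77 r 49.11 ang -84.3 z 152.5 w 57.2 F rad 0.4 tang(cw+) 0.4 z 0.3
[[-1.01214806e-01  9.94864462e-01 -5.15227149e-04]
 [ 9.94864593e-01  1.01214825e-01  1.08961835e-05]
 [ 6.29888517e-05 -5.11478393e-04 -9.99999867e-01]] [ 498.67564962 -114.56510773  152.47873785]
knob 0.76 [289.4 349.3] [ 511.6 -108.8  163. ]
handle_pivot 0.69 [253.5 344.3] [ 512.7 -108.2  113. ]
handle_pivot 0.32 [307.9 258.8] [ 468.2 -145.3  113. ]
wheel_centre 0.75 [163.2 323.3] [496.5 -62.2  96. ]
```

View pics/w5.png

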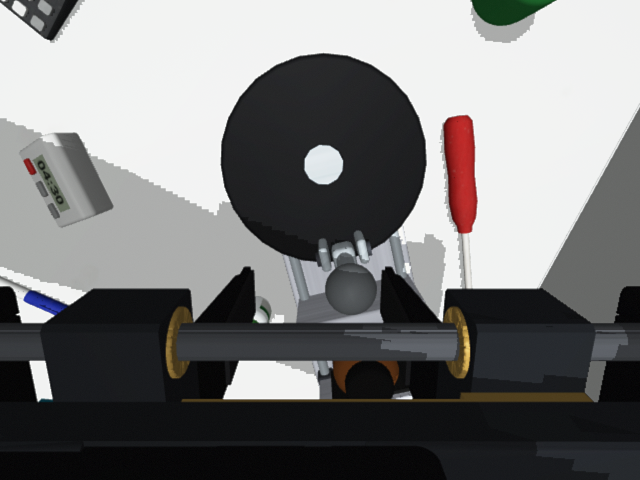

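The wrist view shows the handle upright: knob at (350,289), lugs at (344,248), hub at (323,165). The knob is about 13 mm off the tool centre, so it slid in the pads, and the handle is really at about -71°. I'll recentre with the pads facing the tangent and regrip, which gives a true force reading.

Request:
{"fn": "jog_arm", "kwargs": {"rows": [0.22,0.67,0,0,0.2,0.23,0.67,0,0,0.2,0,0,0,-4.5,0.2,0,0,0,-4.5,0.2,0,0,0,0,0.2,0,0,0,0,0,0,0,0,0,-0.3,0,0,0,0,-0.7,0,0,0,0,-0.7,0,0,0,0,-0.7,0,0,0,0,-0.7,0,0,0,0,-0.7], "grip_force": 15}}

```text
time_s: 13.97
position: [512.1, -108.6, 152.7]
eef_rot: [[-0.258, 0.966, 0.001], [0.966, 0.258, 0.0], [-0.0, 0.001, -1.0]]
force: [2.6, -0.2, 0.2]
width: 20.6
gripper_force: 15.0
```

```bash
sed -i 's/^C0=.*/C0=np.array([496.4,-62.4])/' h.py; python3 -c "
from h import *
feel();print(get_obs()['eef_rot'],get_obs()['position'])"
```

```text
t 13.97 r 48.79 ang -71.3 z 152.7 w 20.6 F rad 1.1 tang(cw+) -2.4 z 0.2
[[-2.58119471e-01  9.66112413e-01  1.07000395e-03]
 [ 9.66113004e-01  2.58119362e-01  2.41316935e-04]
 [-4.30494521e-05  1.09603333e-03 -9.99999398e-01]] [ 512.06613875 -108.60453226  152.73208435]
```

Request:
{"fn": "jog_arm", "kwargs": {"rows": [0,-0.2,0,0,-0.7,0,-0.2,0,0,-0.7,0,0,0,0,-0.7,0,0,0,0,-0.7,0,0,0,0,-0.7], "grip_force": 20}}

```text
time_s: 14.38
position: [509.4, -109.4, 152.8]
eef_rot: [[-0.258, 0.966, 0.005], [0.966, 0.258, 0.001], [-0.001, 0.005, -1.0]]
force: [6.4, 1.3, -3.3]
width: 20.6
gripper_force: 20.0
```

```bash
python3 -c "
from h import *
feel()"
```

```text
t 14.38 r 48.76 ang -74.5 z 152.8 w 20.6 F rad 0.4 tang(cw+) -6.5 z -3.3
```

Request:
{"fn": "jog_arm", "kwargs": {"rows": [0,-0.2,0,0,-0.7,0,-0.2,0,0,-0.7,0,0,0,0,-0.7,0,0,0,0,-0.7,0,0,0,0,-0.7]}}

```text
time_s: 14.8
position: [505.9, -110.3, 152.8]
eef_rot: [[-0.258, 0.966, 0.006], [0.966, 0.258, 0.001], [-0.0, 0.006, -1.0]]
force: [7.2, 1.6, -4.6]
width: 21.1
gripper_force: 20.0
```

```bash
python3 -c "
from h import *
feel()"
```

```text
t 14.80 r 48.79 ang -78.8 z 152.8 w 21.1 F rad -0.2 tang(cw+) -7.4 z -4.6
```

Request:
{"fn": "jog_arm", "kwargs": {"rows": [0,-0.2,0,0,-0.7,0,0,0,0,-0.7,0,0,0,0,-0.7,0,0,0,0,-0.7]}}

```text
time_s: 15.13
position: [504.2, -110.6, 152.8]
eef_rot: [[-0.258, 0.966, 0.006], [0.966, 0.258, 0.001], [-0.0, 0.006, -1.0]]
force: [8.5, 2.6, -4.5]
width: 21.0
gripper_force: 20.0
```

```bash
python3 -c "
from h import *
feel()"
```

```text
t 15.13 r 48.82 ang -80.9 z 152.8 w 21.0 F rad -1.2 tang(cw+) -8.8 z -4.5
```

Request:
{"fn": "jog_arm", "kwargs": {"rows": [0,0.1,0,2.5,-0.7,0,0.1,0,2.5,-0.7,0,0,0,0,-0.7,0,0,0,0,-0.7]}}

```text
time_s: 15.47
position: [504.6, -110.6, 152.8]
eef_rot: [[-0.174, 0.985, 0.002], [0.985, 0.174, 0.0], [0.0, 0.002, -1.0]]
force: [4.3, 2.7, -1.7]
width: 20.5
gripper_force: 20.0
```

```bash
python3 -c "
from h import *
feel()"
```

```text
t 15.47 r 48.86 ang -80.4 z 152.8 w 20.5 F rad -2.0 tang(cw+) -4.7 z -1.7
```

Request:
{"fn": "jog_arm", "kwargs": {"rows": [0,0.08,0,0,-0.7,0,0,0,0,-0.7,0.87,0,0.08,0,-0.7,0.84,0,0.22,0,-0.7,0.79,0,0.37,0,-0.7,0.71,0,0.5,0,-0.7,0.62,0,0.62,0,-0.7,0.5,0,0.71,0,-0.7,0.37,0,0.79,0,-0.7,0.22,0,0.84,0,-0.7,0.08,0,0.87,0,-0.7,0,0,0,0,-0.7,0,0,0,0,-0.7], "grip_force": 14}}

```text
time_s: 16.55
position: [495.5, -60.8, 100.8]
eef_rot: [[-0.173, 0.985, -0.002], [0.985, 0.173, 0.002], [0.002, -0.001, -1.0]]
force: [2.7, 3.4, -0.2]
width: 21.1
gripper_force: 14.0
```

```bash
python3 -c "
from h import *
feel();print(get_obs()['position'],get_obs()['force'])"
```

```text
t 16.55 r 1.86 ang 117.6 z 100.8 w 21.1 F rad 1.8 tang(cw+) 4.0 z -0.2
[495.53971069 -60.75450237 100.83583445] [ 2.68651747  3.40764363 -0.16158462]
```

Request:
{"fn": "jog_arm", "kwargs": {"rows": [0,0,0,0,-0.4,0,0,0,0,-0.2,0,0,0,0,0,0,0,0,0,0.2,0,0,0,0,0.2,0,0,-1,0,0.2,0,0,-2,0,0.2,0,0,-3,0,0.2,0,0,-3,0,0.2,0,0,-3,0,0.2,0,0,-2,0,0.2,0,0,0,0,0.2,0,0,0,0,0.2]}}

```text
time_s: 17.63
position: [496.9, -61.7, 244.8]
eef_rot: [[-0.173, 0.985, 0.004], [0.985, 0.173, -0.001], [-0.002, 0.003, -1.0]]
force: [0.1, 0.5, -1.0]
width: 57.3
gripper_force: 0.0
```

```bash
python3 -c "
from h import *
o=get_obs();print(o['time_s'],o['position'],o['force'])
im,d=camera('wrist');im2,_=camera('scene');cv2.imwrite('pics/f.png',np.vstack([cv2.resize(im2[200:300,230:410],(540,300)),cv2.resize(im,(540,300))]))
for q,z in [('knob',113),('handle_pivot',113),('wheel_centre',96)]:
    for r in nets.spot_point('wrist',q)[:1]:
        p=r['point'];print(q,round(r['score'],2),np.round(p,1),np.round(cam2w('wrist',(p[1],p[0]),z=z),1),d[int(p[0]),int(p[1])],cam2w('wrist',(p[1],p[0]),depth=d[int(p[0]),int(p[1])]))
"
```

```text
17.6333 [496.89890498 -61.67401957 244.83562138] [ 0.07362631  0.54200877 -0.98641819]
knob 0.76 [222.4 317. ] [493.9 -59.1 113. ] 0.0 [483.1839288    7.97423464 411.70197065]
handle_pivot 0.81 [283.8 324.9] [ 508.6 -107.1  113. ] 316.5246 [ 508.4073498  -106.40912811  114.83494369]
wheel_centre 0.56 [219.6 318. ] [494.9 -60.5  96. ] 296.21365 [493.895914   -54.83630268 122.04879245]
```

View pics/f.png

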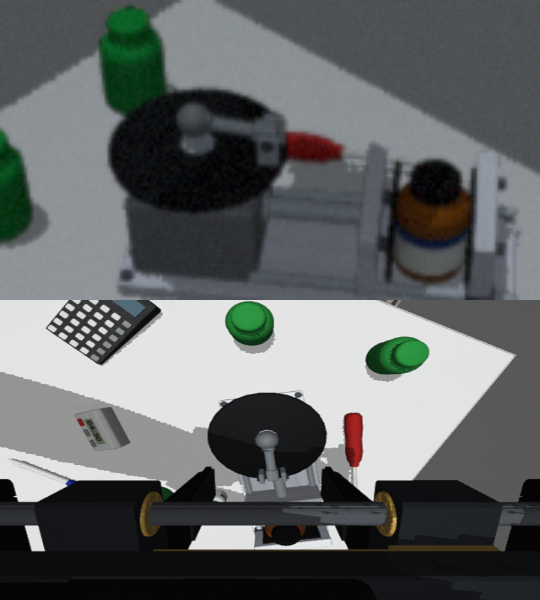

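The handle is flat: the stem runs level from the lugs to the knob over the hub, and the bottle stands upright between the jaw and the stop. The network points suggest the wheel may have slipped back a few degrees. I'll measure the stem direction from depth.

```bash
python3 -c "
from h import *
im,d=camera('wrist');cv2.imwrite('pics/raw.png',im);np.save('pics/d.npy',d)
i=camera_info('wrist');K=np.array(i['camera_matrix']);M=np.array(i['mount']);o=get_obs();E=np.array(o['eef_rot'])
v,u=np.mgrid[195:300,270:370];z=d[195:300,270:370]
P=np.stack([(u-K[0,2])/K[0,0]*z,(v-K[1,2])/K[1,1]*z,z],-1).reshape(-1,3);P=P[P[:,2]>0]
W=(P@M[:3,:3].T+M[:3,3])@E.T+o['position']
k=(np.hypot(*(W[:,:2]-C0).T)<58)&(W[:,2]>108)&(W[:,2]<128);Q=W[k];print(len(Q),len(P))
r=np.hypot(*(Q[:,:2]-C0).T)
for a,b in [(0,13),(13,20),(20,27),(27,34),(34,42),(42,50),(50,58)]:
    s=Q[(r>=a)&(r<b)]
    if len(s):
        m=s.mean(0);w=m[:2]-C0;print(a,b,len(s),m.round(1),s[:,2].max().round(1),np.degrees(np.arctan2(w[1],w[0])).round(1))
s=Q[(r>14)&(r<36)];c=np.cov(s[:,:2].T);w,V=np.linalg.eigh(c);print(np.degrees(np.arctan2(V[1,1],V[0,1])))
"
```

```text
1666 10463
0 13 738 [496.2 -60.7 123.3] 127.9 97.3
13 20 101 [501.2 -78.  119. ] 121.1 -72.9
20 27 102 [503.1 -84.8 118.7] 121.1 -73.5
27 34 97 [505.2 -91.5 118.4] 120.7 -73.2
34 42 154 [507.3 -98.9 119.1] 121.8 -73.3
42 50 350 [ 508.8 -105.6  118.1] 122.0 -74.0
50 58 124 [ 511.2 -111.4  118.4] 120.7 -73.2
106.15554596404922
```

The depth fit puts the wheel at -73.5°, so it settled back a few degrees from -80°. To confirm the clamp force without unfolding, I'll straddle the lugs with tangential pads and feel the torque there.

Request:
{"fn": "jog_arm", "kwargs": {"rows": [0,0,0,-6.5,0.2,-2.4,-0.1,0,0,0.2,-2.4,0,0,0,0.2,0,0,3,0,0.2,0,0,3,0,0.2,0,0,3,0,0.2,0,0,2,0,0.2,0,0,1.5,0,0.2,0,0,1,0,0.2,0,0,0.8,0,0.2,0,0,0,0,0.2,0,0,0,0,0.2]}}

```text
time_s: 18.93
position: [509.0, -107.7, 99.8]
eef_rot: [[-0.284, 0.959, -0.0], [0.959, 0.284, 0.0], [0.0, -0.0, -1.0]]
force: [-0.8, -0.0, 0.2]
width: 57.0
gripper_force: 0.0
```

Request:
{"fn": "jog_arm", "kwargs": {"rows": [0,0,0,0,0,0,0,0,0,-0.3,0,0,0,0,-0.6,0,0,0,0,-0.7,0,0,0,0,-0.7,0,0,0,0,-0.7], "grip_force": 12}}

```text
time_s: 19.43
position: [509.6, -107.7, 100.1]
eef_rot: [[-0.283, 0.959, 0.002], [0.959, 0.284, 0.0], [-0.001, 0.002, -1.0]]
force: [3.1, 0.9, 0.3]
width: 26.0
gripper_force: 12.0
```

```bash
python3 -c "
from h import *
feel()"
```

```text
t 19.43 r 47.17 ang -73.7 z 100.1 w 26.0 F rad -0.0 tang(cw+) -3.2 z 0.3
```

Request:
{"fn": "jog_arm", "kwargs": {"rows": [0,-0.1,0,0,-0.7,0,0,0,0,-0.7,0,0,0,0,-0.7], "grip_force": 20}}

```text
time_s: 19.68
position: [509.6, -107.7, 100.1]
eef_rot: [[-0.283, 0.959, 0.005], [0.959, 0.283, 0.001], [-0.001, 0.005, -1.0]]
force: [6.3, 2.2, -3.2]
width: 25.8
gripper_force: 20.0
```

```bash
python3 -c "
from h import *
feel()"
```

```text
t 19.68 r 47.15 ang -73.8 z 100.1 w 25.8 F rad -0.3 tang(cw+) -6.7 z -3.2
```

Request:
{"fn": "jog_arm", "kwargs": {"rows": [0,-0.1,0,0,-0.7,0,0,0,0,-0.7,0,0,0,0,-0.7]}}

```text
time_s: 19.93
position: [509.4, -107.7, 100.1]
eef_rot: [[-0.283, 0.959, 0.007], [0.959, 0.283, 0.001], [-0.001, 0.007, -1.0]]
force: [9.6, 2.6, -5.0]
width: 25.8
gripper_force: 20.0
```

```bash
python3 -c "
from h import *
feel()"
```

```text
t 19.93 r 47.16 ang -74.1 z 100.1 w 25.8 F rad 0.1 tang(cw+) -10.0 z -5.0
```

Request:
{"fn": "jog_arm", "kwargs": {"rows": [0,-0.2,0,0,-0.7,0,0,0,0,-0.7,0,0,0,0,-0.7]}}

```text
time_s: 20.18
position: [508.5, -108.2, 100.1]
eef_rot: [[-0.282, 0.959, 0.01], [0.959, 0.282, 0.001], [-0.002, 0.01, -1.0]]
force: [13.0, 3.5, -7.5]
width: 26.1
gripper_force: 20.0
```

```bash
python3 -c "
from h import *
feel()"
```

```text
t 20.18 r 47.36 ang -75.3 z 100.1 w 26.1 F rad -0.1 tang(cw+) -13.4 z -7.5
```

The lugs only start to creep at 10–13 N, so the clamp is well tight. Easing off, releasing and retreating.

Request:
{"fn": "jog_arm", "kwargs": {"rows": [0,0.15,0,0,-0.7,0,0.15,0,0,-0.7,0,0,0,0,-0.7,0,0,0,0,-0.4,0,0,0,0,0,0,0,0,0,0.2,0,0,0,0,0.2,0,0,0,0,0.2,0,0,-1,0,0.2,0,0,-2,0,0.2,0,0,-3,0,0.2,0,0,-3,0,0.2,0,0,-3,0,0.2,0,0,-2,0,0.2,2.4,0,0,0,0.2,2.4,0,0,0,0.2,0,0,0,0,0.2,0,0,0,0,0.2]}}

```text
time_s: 21.68
position: [494.1, -61.5, 240.5]
eef_rot: [[-0.285, 0.958, 0.001], [0.958, 0.285, -0.001], [-0.001, 0.001, -1.0]]
force: [1.2, -0.7, -1.0]
width: 57.1
gripper_force: 0.0
```

```bash
python3 -c "
from h import *
im,d=camera('wrist')
i=camera_info('wrist');K=np.array(i['camera_matrix']);M=np.array(i['mount']);o=get_obs();E=np.array(o['eef_rot']);print(o['time_s'],o['position'],o['force'])
v,u=np.mgrid[195:310,260:380];z=d[195:310,260:380]
P=np.stack([(u-K[0,2])/K[0,0]*z,(v-K[1,2])/K[1,1]*z,z],-1).reshape(-1,3);P=P[P[:,2]>0]
W=(P@M[:3,:3].T+M[:3,3])@E.T+o['position']
k=(np.hypot(*(W[:,:2]-C0).T)<58)&(W[:,2]>108)&(W[:,2]<128);Q=W[k]
r=np.hypot(*(Q[:,:2]-C0).T)
for a,b in [(0,13),(13,20),(20,27),(27,34),(34,42),(42,50)]:
    s=Q[(r>=a)&(r<b)]
    if len(s):
        m=s.mean(0);w=m[:2]-C0;print(a,b,len(s),m.round(1),np.degrees(np.arctan2(w[1],w[0])).round(1))
im2,_=camera('scene');cv2.imwrite('pics/end.png',cv2.resize(im2[200:330,230:430],(800,520)))
"
```

```text
21.7333 [494.18305913 -62.02945982 240.16296967] [-0.32243976  0.52567676  0.6019742 ]
0 13 744 [495.7 -61.1 122.9] 117.2
13 20 95 [500.8 -78.  118.7] -74.4
20 27 104 [502.5 -85.  118.3] -75.0
27 34 101 [504.4 -91.9 117.8] -74.8
34 42 159 [506.7 -99.2 118.5] -74.3
42 50 331 [ 508.6 -105.9  117.7] -74.4
```

View pics/end.png

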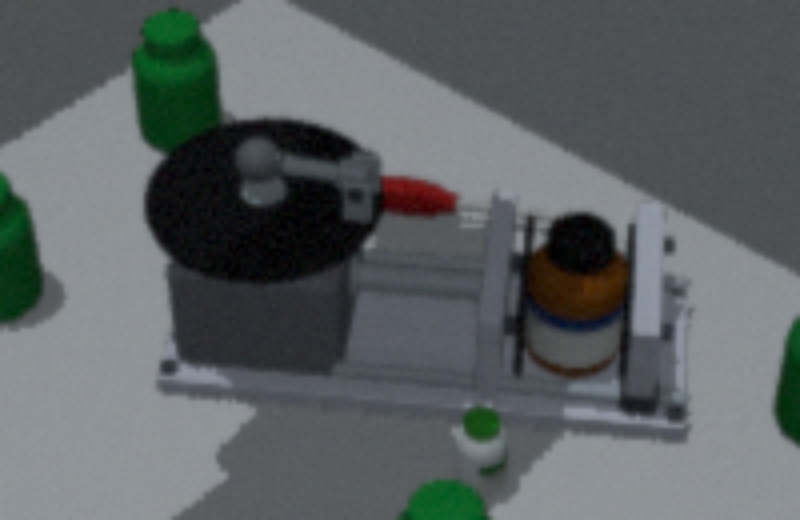

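The wheel held at about -74.6°. The handle lies flat: knob at (258,158), lugs at (360,180). The bottle is upright against the stop at (575,300), and the bystanders haven't moved. Handing in.

```bash
python3 -c "
from station import ctrl
print(ctrl.job_done())"
```

```text
the job is handed in; nothing more can be done
None
```

I handed the job in at about 22 s of the 72 s allowed: the bottle is clamped upright against the end stop, the handle is folded flat, and the bystanders look unmoved. Just before release the wheel took 10–13 N to turn (well clamped is 8–12 N, crushed 16 N). The jaw force itself was never measured, and no verdict came back.

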